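# Split a casting mould evenly with a wedge

### The job

Split the casting mould: take the wedge from its wooden stand and work it point down into the slots at the two ends of the seam in turn, a bite at a time, so that the yellow half comes away evenly, neither end ever more than 3 mm ahead of the other. Go on until you have felt the hidden release pin at the foot of each slot go fully down onto its stop, but do not force the wedge once it stops (keep its push on the mould under 30 N). Then stand the wedge back in its stand and leave everything else where it was.

Things in the scene. Friction and masses are not known exactly. Their poses are not given: they have to be found in the camera images.
- mould: Two-part mould on a dark base plate (150 x 240 x 12 mm) screwed to the table. Origin: under the middle of the seam, at table height; x across the seam from the yellow to the blue half, y along the seam to its LEFT end, z up. Blue half: x 0 to 45 mm, fixed. Yellow half: x 0 to -45 mm, parts towards -x. Both 200 mm long, tops level 96 mm above the table, nothing stands above them.
- slot_left (a point): Middle of the mouth of the left wedge slot, 75 mm along +y from the seam's middle, level with the mould's top, on the seam line when closed; fixed to the blue half, axes as mould. A slot is 26 mm long along the seam; its mouth, 12 mm wide (6 each side), narrows at 45 degrees to 4 mm (2 in each half) from 4 mm down. So the blue half's slot face stays at x = +2 mm.
- slot_right (a point): The same for the right slot, 75 mm along -y. In either slot, a wedge with its tip D mm below the top opens that end to about (D - 12)/4 mm, less some give. As only the yellow half yields, the wedge's centre line must then lie D/8 - 1.5 mm from the seam line towards -x: past first contact (D = 12) it slants over 1 mm for each 8 mm of depth.
- near_half (a point): Point on the yellow half: middle of its top edge on the seam; moves with that half; axes as mould while the halves are parallel.
- open_left (a joint): How far the left end has parted: 0 closed (may start up to 0.003), rad about the right slot; times 150 mm gives the opening at the left slot (0.01 is 1.5 mm). Each end sits on its own tight dowel: it needs about 4 N square to the seam, a wedge push of roughly 5 to 15 N downwards, more if pushed fast, and stays where it is left. Range to 0.09.
- open_right (a joint): The same for the right end (rad about the left slot, times 150 mm).
- pin_left (a joint): Release pin hidden at the foot of the left slot, brass, 8 mm across, 3 mm from the seam line towards the yellow half, in the way of a wedge's tip. Its top is 30 to 41 mm below the mould's top, differing from start to start and slot to slot. 0 is up, 0.004 m fully down on its solid stop. It yields at about 4 N on top of the wedge's own resistance and stays down.
- pin_right (a joint): The same for the right slot.
- wedge: Wedge standing point down in its stand, 112 mm long, about 120 g. Origin: middle of the tip edge, z up along it. Orange blade 20 mm wide (y), 2 mm thick (x) at the tip, thickening evenly on both sides to 17 mm at 60 mm; orange collar 32 x 38 mm from 60 to 66 mm; black handle 22 mm (x) by 30 mm (y) from 66 to 112 mm above the tip. Both sides alike.
- stand: Fixed wooden stand block for the wedge, 70 x 80 mm, 70 mm high, origin under its middle. In its top is one hole 22 mm (x) by 27 mm (y), 66 mm deep, over the origin. The wedge stands in it with its x along the stand's x (either way round), its collar resting on the top face, so its tip is 10 mm above the table.
- cups: Stack of white paper cups upside down, 80 mm wide, 95 mm tall. Bystander; origin under its middle.
- resin: White resin bottle, 60 mm wide, 130 mm tall. Bystander; origin under its middle.
- tin: Bare metal tin, 66 mm wide, 75 mm tall. Bystander; origin under its middle.
- tape: Blue roll of tape lying flat, 90 mm wide, 25 mm tall. Bystander; origin under its middle.
- driver: Red-handled screwdriver lying flat, about 200 mm long. Bystander; origin under its middle (as it lies).
- casting: White plaster casting like a stub column, 76 mm wide, 62 mm tall. Bystander; origin under its middle.
- mixcup: Small white mixing cup, 64 mm wide, 50 mm tall. Bystander; origin under its middle.
There are look-alikes about, which are no part of the job. Of the things shaped like the wedge, the orange one is meant.

How it is judged:
On the way, in this order (a step that is already met when the one before it is completed fails the run):
1. the wedge is lifted clear of its stand (height (world z) of wedge above 0.085 m), for 0.1 s.
2. with the wedge in a slot, both ends have begun to part (1.5 mm each) (value of joint each of open_left, open_right above 0.01 rad and contact force between wedge and mould above 0.5 N), for 0.05 s.
3. both release pins are down and both ends are parted (value of joint each of open_left, open_right above 0.0245 rad and value of joint each of pin_left, pin_right above 0.0025 m), for 0.2 s.
At the end, for the whole second after the job is handed in: both ends parted by more than 3.7 mm at the slots (0.0245 rad), both release pins down by more than 2.5 mm of their 4 mm, the wedge standing in its stand (tip within 6 mm of the hole's middle, collar within 6 mm of the stand's top, upright within 0.12 rad), let go and at rest (all of step 3 and horizontal distance between wedge and stand below 0.006 m and height (world z) of wedge below 0.016 m and angle between wedge's own z axis and vertical below 0.12 rad and linear speed of wedge below 0.02 m/s); the robot touches nothing.
It fails at once if one end gets more than 4 mm ahead of the other (0.0267 rad between the halves) (angle between the x axis of near_half and the x axis of mould, either way round above 0.0267 rad).
It fails at once if the wedge is forced: more than 50 N of contact (all faces added up) between the wedge and the mould (contact force between wedge and mould above 50 N).
It fails at once if the robot itself pushes the mould (contact force between any of the fingers, the arm and mould above 3 N).
It fails at once if a bystander is moved by more than 20 mm (distance of any of cups, resin, tin, tape, driver, casting, mixcup from where it was at the start of the episode above 0.02 m).
It also fails if it takes over 72 s, if anything falls off the work surface, if the arm or the gripper's body presses on something with over 40 N, if the wrist force passes 120 N, or if a joint passes its speed limit or range.

### The arm

A 6-joint arm with a two-finger parallel gripper is mounted at the origin on the work surface. World frame = base frame: x ahead of the robot, y to its left, z up, the work surface at z = 0. Lengths are in m, angles in rad, forces in N, time in s.
With the tool pointing down it reaches from about 0.275 to 0.75 m from the base axis. Payload 10.2 kg.
Tool frame: the origin (TCP) lies at the centre of the arm's flange, where the gripper is bolted on; the fingertips stand 166 mm ahead of it and the grasp point (between the pads) lies 147 mm ahead of it; z points along the fingers, y is the direction in which the jaws open and shut (so a half turn about z gives the same grasp; the last joint's range is limited). The gripper opens to 88 mm and grips with 3 to 60 N. Pads are 18 mm wide; open, the fingers measure 123 mm over their backs; the gripper's body (75 mm by 187 mm) begins 45 mm behind the grasp point.
Start: joints at [-1.546, 0.313, 1.498, -0, 1.331, -0.223], TCP at [0.129, -0.509, 0.405] pointing down, gripper open.
Joint ranges: [-2.94, 2.94], [-0.97, 2.17], [0.19, 2.56], [-1.23, 4.37], [0.02, 3.11], [-2.88, 2.88]. Speed limits (rad/s): [2.39, 2.39, 3.01, 3.14, 3.14, 3.14].

### API

Orientations are given as a unit quaternion [x, y, z, w].
In Python, from station import robot, eyes, job gives the robot as it stands.
- The arm moves only by the tool carry_out, never from a script. Its argument "plan" is one flat list of numbers, 4 for each row, row after row: the shift along the tool's x, y, z as a fraction of full scale, then the turn about the tool's z as a fraction of full scale. A call has 1 to 12 rows; each row is the pose to reach, as a shift and turn from the pose commanded when the call began, along the tool's axes at that moment, turning the shorter way round; what a row does not reach only later rows make up. Full scale, the value 1, is 10 cm for a shift and 2 pi rad for a turn. A row lasts 1/8 s, in which the tool goes at most 62.5 mm and 10.7 degrees, less where a joint would pass 70% of its speed; a pose out of reach is approached as far as the arm can. A call with a number of a shift or a turn outside -1 to 1 is refused whole. A call with a gripper value outside its range is refused whole. "gripper" is the gripper's target within -1 to 1 (fully open at 1, half-way at 0, shut at -1), set as the call begins (left out, the last holds). The fingers move at their own pace and stop on an object; "newtons" is the grip in N (left out, the last holds). Time passes only in rows, so rows that repeat a pose let the fingers close. It gives the time, the measured TCP pose, the force and the opening at its end, in the units of the state.
- robot.read_state(): the state, without advancing time (a new reading comes with each control period).
- eyes.camera(name): name is "scene" or "top" or "wrist"; returns a dict with "img" (400x640x3 uint8, red, green, blue), "intrinsics" (3x3 intrinsics, pixels), "D" ([k1, k2, p1, p2, k3] as OpenCV has them; the pictures are not rectified), "rvec" (rotation vector, rad) and "tvec" (3), from world to camera coordinates, as OpenCV has them. Camera axes: x right, y down, z forward; pixel columns grow to the right and rows downward; lengths in m; the calibration is good to about 2 mm. A picture is of the moment at which its call begins. There is no depth.
- job.job_done(): hands the job in, once; it reports no verdict.
The state is a dict: "t": time; "joint_positions": joint angles; "joint_vel": joint speeds; "effort": joint torques, N m; "tcp_pos": TCP position; "ee_rot": TCP orientation; "contact_force": force on the tool from outside, world axes, zero at the start; "torque": the same for the moment, N m; "grip_width": finger opening in m.
Only numpy, scipy, OpenCV 4.12 (cv2) and the standard library are available. Lean on these libraries where they do the work, as an engineer would, in place of code of your own. Each camera call takes 0.05 s, during which the arm holds its last target.

## Working session

There is one attempt and no reset: what is moved stays moved. The work goes in short steps, Python scripts to look and compute and a tool call to move; the robot and the scene stay as the last step left them, time stands still between calls to the robot, and variables do not carry over. Pictures are saved under pics/ and viewed, and the job is handed in when it is done.

Besides the shell and the picture viewer there is one more tool, called by a JSON object that holds its "name" and its "arguments". carry_out: Moves the arm, as the interface text tells. Shift numbers are shares of 10 cm and turn numbers shares of 2 pi rad, none past 1 either way. Its arguments: {"type":"object","properties":{"plan":{"type":"array","items":{"type":"number"}},"gripper":{"type":"number"},"newtons":{"type":"number"}},"required":["plan"]}

```bash
mkdir -p pics; ls; python3 - <<'E'
from station import robot, eyes, job
import cv2
s=robot.read_state(); print(s)
for n in ["scene","top","wrist"]:
    c=eyes.camera(n); cv2.imwrite(f"pics/{n}0.png",c["img"][:,:,::-1]); print(n,c["intrinsics"],c["D"],c["rvec"],c["tvec"])
E
```

```text
pics
{'t': 0.0, 'joint_positions': array([-1.54637704e+00,  3.13450436e-01,  1.49842431e+00,  7.49360075e-06,
        1.33098896e+00, -2.23391360e-01]), 'joint_vel': array([-0.00227047, -0.00074944,  0.0020348 ,  0.00095379, -0.00046277,
        0.0004809 ]), 'effort': array([-1.18256580e-04, -4.02206254e+01, -2.52267855e+01,  6.94313133e-02,
        3.52320238e-02, -7.70957809e-05]), 'tcp_pos': array([ 0.12876543, -0.50892874,  0.40416552]), 'ee_rot': array([ 9.92333461e-01,  1.23587612e-01,  6.67425321e-05, -6.32020029e-04]), 'contact_force': array([ 0.77779875, -0.04247254,  0.27028578]), 'torque': array([0.02937339, 0.03542281, 0.02981192]), 'grip_width': 0.08852096427075269}
scene [[378.34203265   0.         326.59423165]
 [  0.         378.34203265 196.06563839]
 [  0.           0.           1.        ]] [-0.01599327  0.          0.          0.          0.        ] [ 1.06363089  2.24292694 -1.17716702] [ 0.37976474 -0.17852984  1.63874694]
top [[422.35916084   0.         321.08070426]
 [  0.         422.35916084 197.61991318]
 [  0.           0.           1.        ]] [-0.01944335  0.          0.          0.          0.        ] [ 2.16054173 -2.12115887  0.20356671] [-0.01821397  0.57948365  1.17086294]
wrist [[305.06350095   0.         316.42657189]
 [  0.         305.06350095 200.1152225 ]
 [  0.           0.           1.        ]] [0.0075719 0.        0.        0.        0.       ] [-2.28211984  1.77434845  0.27209707] [-0.52416715 -0.04120301  0.39000398]
```

View pics/scene0.png

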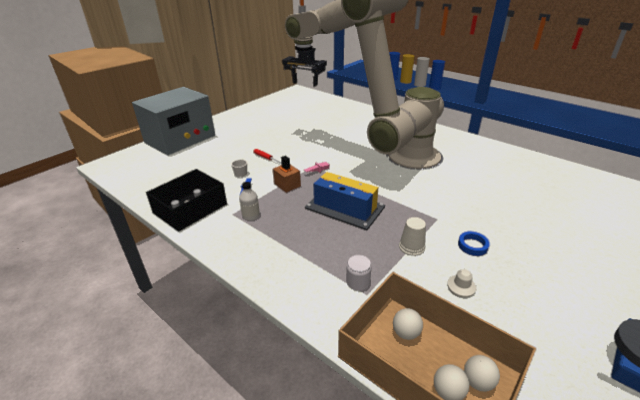

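View pics/top0.png

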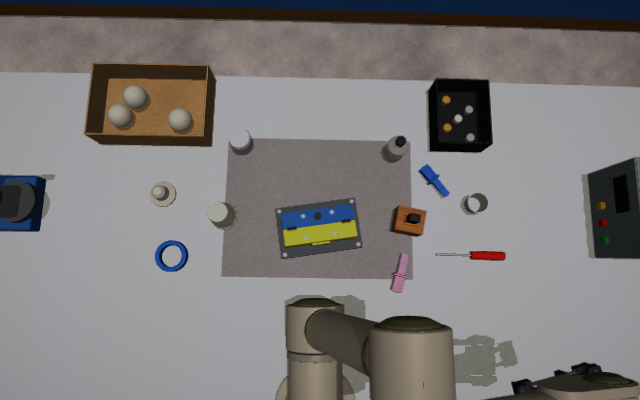

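View pics/wrist0.png

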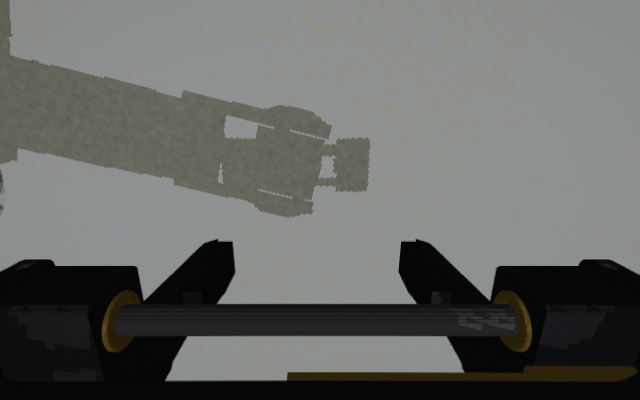

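The scene shows the mould (base near (345,200)) and the stand with the wedge (287,175). In the top view, the mould is at about (318,228), with yellow facing the robot. The stand is at (409,221) with its black handle up, and the pink and blue look-alikes lie on the table.

```bash
cat > h.py <<'E'
import numpy as np, cv2
from station import robot, eyes, job
from scipy.spatial.transform import Rotation as Ro
def cast(c,px,z):
    p=cv2.undistortPoints(np.array(px,float).reshape(-1,1,2),c["intrinsics"],np.array(c["D"])).reshape(-1,2)
    R=cv2.Rodrigues(np.array(c["rvec"]))[0]; t=np.array(c["tvec"]).ravel(); C=-R.T@t
    d=np.c_[p,np.ones(len(p))]@R
    return C+d*((z-C[2])/d[:,2])[:,None]
def proj(c,P): return cv2.projectPoints(np.array(P,float).reshape(-1,1,3),np.array(c["rvec"]),np.array(c["tvec"]),c["intrinsics"],np.array(c["D"]))[0].reshape(-1,2)
def cam(n,f=None):
    c=eyes.camera(n)
    if f: cv2.imwrite("pics/"+f+".png",c["img"][:,:,::-1])
    return c
def mask(c,lo,hi):
    h=cv2.cvtColor(c["img"],cv2.COLOR_RGB2HSV); return cv2.inRange(h,np.array(lo),np.array(hi))
def rects(m,mina=20):
    cs,_=cv2.findContours(m,cv2.RETR_EXTERNAL,cv2.CHAIN_APPROX_NONE)
    return sorted([c for c in cs if cv2.contourArea(c)>mina],key=cv2.contourArea,reverse=True)
def st():
    s=robot.read_state(); R=Ro.from_quat(s["ee_rot"]).as_matrix()
    return s,R
E
python3 - <<'E'
from h import *
c=cam("top")
im=c["img"][170:310,250:450]
cv2.imwrite("pics/topz.png",cv2.resize(im[:,:,::-1],None,fx=4,fy=4,interpolation=cv2.INTER_NEAREST))
for nm,lo,hi in [("yel",(22,120,80),(38,255,255)),("blue",(105,120,60),(125,255,255)),("orange",(5,120,80),(16,255,255))]:
    for k in rects(mask(c,lo,hi),40)[:6]:
        r=cv2.minAreaRect(k); bx=cv2.boxPoints(r)
        z=.096 if nm!="orange" else .07
        print(nm,np.round(r[0],1),np.round(r[1],1),round(r[2],1),cast(c,[r[0]],z).round(4), cast(c,bx,z)[:,:2].round(3).tolist())
E
```

```text
yel [319.8 234.3] [19.2 73.4] 81.9 [[ 0.4698 -0.005   0.096 ]] [[0.48, 0.098], [0.512, -0.101], [0.46, -0.108], [0.428, 0.089]]
blue [317.1 216.2] [16.1 73.1] 82.1 [[0.5197 0.0033 0.096 ]] [[0.526, 0.106], [0.558, -0.093], [0.513, -0.1], [0.482, 0.099]]
blue [170.5 255.5] [29.7 31.1] 45.0 [[0.4048 0.3976 0.096 ]] [[0.402, 0.455], [0.463, 0.401], [0.407, 0.34], [0.348, 0.395]]
blue [435.5 180. ] [37.5 10.6] 45.0 [[ 0.6286 -0.3284  0.096 ]] [[0.655, -0.281], [0.677, -0.303], [0.602, -0.376], [0.581, -0.354]]
blue [ 15.5 224. ] [10. 31.] 90.0 [[0.4816 0.8282 0.096 ]] [[0.494, 0.873], [0.496, 0.787], [0.469, 0.784], [0.467, 0.869]]
blue [ 18. 181.] [10. 36.] 90.0 [[0.6016 0.8379 0.096 ]] [[0.615, 0.89], [0.617, 0.789], [0.588, 0.786], [0.586, 0.886]]
orange [150.  100.5] [ 71. 114.] 90.0 [[0.8562 0.5015 0.07  ]] [[0.965, 0.682], [0.972, 0.341], [0.751, 0.327], [0.744, 0.657]]
orange [410.  219.4] [28.8 24.3] 11.3 [[ 0.5187 -0.26    0.07  ]] [[0.492, -0.213], [0.56, -0.227], [0.546, -0.308], [0.478, -0.293]]
```

View pics/topz.png

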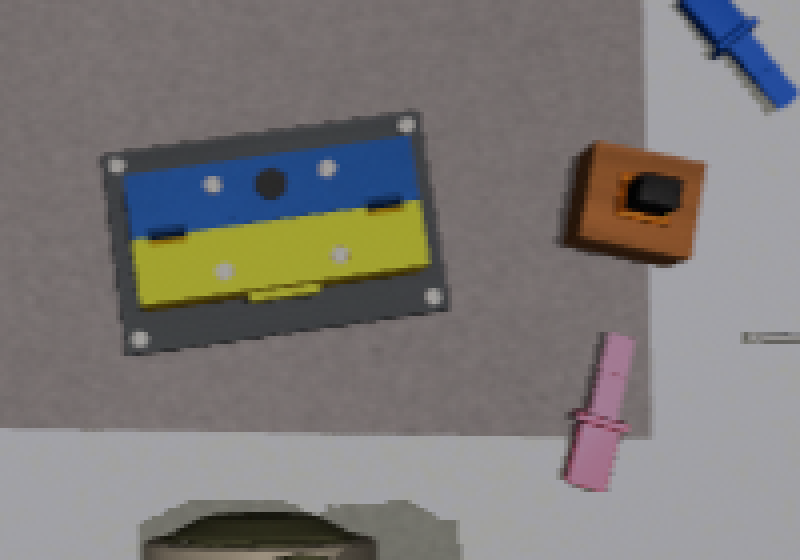

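```bash
cat >> h.py <<'E'
def go(target,yaw=None):
    """print tool-frame shift/turn from measured pose"""
    s,R=st(); 
    d=R.T@(np.array(target)-s["tcp_pos"])/0.1
    th=np.arctan2(R[1,0],R[0,0])
    tn=0 if yaw is None else -((np.deg2rad(yaw)-th+np.pi)%(2*np.pi)-np.pi)/(2*np.pi)
    print("t",round(s["t"],2),"tcp",s["tcp_pos"].round(4),"yaw",np.rad2deg(th).round(2),"F",s["contact_force"].round(2),"w",round(s["grip_width"],4))
    print(" shift",d.round(4),"turn",round(tn,4))
E
python3 - <<'E'
from h import *
c=cam("wrist"); s,R=st()
Rc=cv2.Rodrigues(c["rvec"])[0]; C=-Rc.T@c["tvec"]
print("cam in tool",R.T@(C-s["tcp_pos"]), "cam axes in tool\n",(R.T@Rc.T).round(3))
go([.48,-.24,.405],78.4)
E
```

```text
cam in tool [ 0.07756211 -0.00044724  0.02033409] cam axes in tool
 [[ 0.001 -0.954 -0.299]
 [ 1.     0.001  0.   ]
 [ 0.    -0.299  0.954]]
t 0.25 tcp [ 0.1288 -0.509   0.4044] yaw 14.2 F [1.12 0.17 0.54] w 0.0883
 shift [ 4.0647e+00 -1.7459e+00 -4.0000e-03] turn -0.1783
```

{"name": "carry_out", "arguments": {"plan": [0.5,-0.21,0,-0.03,1,-0.43,0,-0.06,1,-0.43,0,-0.09,1,-0.43,0,-0.12,1,-0.43,0,-0.15,1,-0.43,0,-0.178], "gripper": 1}}

```text
t: 1.0
tcp_pos: [0.2152, -0.4427, 0.4046]
ee_rot: [0.774, 0.634, 0.0, -0.0]
contact_force: [-0.1, -0.3, -0.2]
grip_width: 0.088
```

```bash
python3 -c "
from h import *
go([.48,-.24,.405],78.4)"
```

```text
t 1.0 tcp [ 0.2152 -0.4427  0.4046] yaw 78.63 F [-0.13 -0.33 -0.23] w 0.088
 shift [ 2.5093  2.1965 -0.0034] turn 0.0006
```

{"name": "carry_out", "arguments": {"plan": [0.42,0.4,0,0,0.83,0.8,0,0]}}

```text
t: 1.25
tcp_pos: [0.3112, -0.377, 0.4047]
ee_rot: [0.776, 0.631, 0.0, -0.0]
contact_force: [0.2, -0.1, 0.1]
grip_width: 0.0881
```

{"name": "carry_out", "arguments": {"plan": [0.42,0.4,0,0,0.83,0.8,0,0]}}

```text
t: 1.5
tcp_pos: [0.4069, -0.3114, 0.4048]
ee_rot: [0.776, 0.631, -0.0, 0.0]
contact_force: [-0.2, -1.7, 0.4]
grip_width: 0.0879
```

{"name": "carry_out", "arguments": {"plan": [0.42,0.4,0,0,0.75,0.8,0,0,0.75,0.8,0,0]}}

```text
t: 1.88
tcp_pos: [0.501, -0.2538, 0.4041]
ee_rot: [0.774, 0.633, 0.0, -0.0]
contact_force: [-1.1, -0.8, 0.2]
grip_width: 0.0878
```

```bash
python3 - <<'E'
from h import *
c=cam("wrist","w1"); go([.5187,-.26,.405],78.4)
E
```

```text
t 1.93 tcp [ 0.4998 -0.2548  0.4042] yaw 78.41 F [-1.09 -1.09  0.49] w 0.0883
 shift [-0.0129  0.1956 -0.0081] turn 0.0
```

View pics/w1.png

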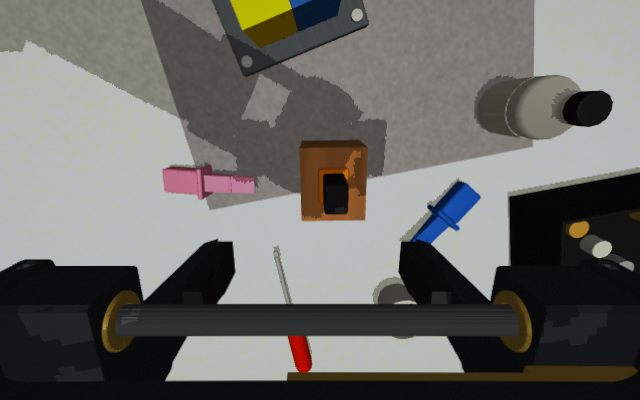

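The wrist view shows the stand at (334,182), the black handle at (335,195), the mould at the top edge, the resin bottle at (535,105), and the look-alikes at both sides.

```bash
python3 - <<'E'
from h import *
c=cam("wrist")
im=c["img"][130:230,285:385]
cv2.imwrite("pics/w1z.png",cv2.resize(im[:,:,::-1],None,fx=6,fy=6,interpolation=cv2.INTER_NEAREST))
h=cv2.cvtColor(c["img"],cv2.COLOR_RGB2HSV)
for y in range(160,222,4): print(y,[tuple(int(v) for v in c["img"][y,x]) for x in range(312,356,4)])
E
```

```text
160 [(101, 61, 28), (107, 64, 30), (103, 62, 29), (101, 61, 29), (96, 57, 27), (95, 57, 26), (96, 58, 26), (97, 57, 25), (96, 58, 27), (124, 75, 34), (149, 90, 41)]
164 [(102, 61, 29), (106, 64, 30), (104, 63, 30), (101, 61, 27), (95, 57, 26), (94, 57, 25), (96, 57, 27), (97, 58, 27), (99, 59, 28), (155, 94, 44), (149, 90, 41)]
168 [(102, 61, 28), (105, 63, 29), (107, 47, 0), (118, 52, 0), (120, 53, 0), (121, 53, 0), (122, 54, 0), (123, 55, 0), (124, 55, 0), (179, 91, 0), (148, 90, 41)]
172 [(101, 60, 28), (105, 62, 29), (119, 54, 0), (131, 61, 0), (53, 25, 3), (54, 25, 7), (53, 24, 2), (52, 24, 5), (113, 54, 1), (187, 108, 9), (148, 89, 41)]
176 [(101, 61, 28), (104, 63, 29), (118, 53, 0), (34, 19, 6), (7, 7, 7), (6, 8, 7), (6, 5, 6), (7, 7, 8), (8, 8, 7), (188, 108, 13), (130, 78, 36)]
180 [(100, 60, 28), (103, 63, 29), (117, 52, 0), (65, 30, 4), (5, 8, 6), (6, 7, 7), (4, 5, 5), (4, 3, 5), (4, 5, 5), (113, 51, 0), (94, 57, 27)]
184 [(100, 60, 27), (104, 63, 30), (117, 52, 0), (65, 31, 4), (12, 12, 13), (13, 12, 14), (11, 11, 11), (14, 13, 12), (14, 14, 15), (15, 10, 9), (93, 56, 24
[... 792 characters left out ...]
145, 88, 41)]
208 [(99, 59, 26), (101, 60, 28), (101, 61, 29), (96, 58, 27), (12, 12, 13), (13, 14, 13), (19, 20, 19), (21, 22, 21), (31, 31, 31), (24, 19, 15), (146, 88, 42)]
212 [(99, 59, 26), (100, 60, 27), (99, 61, 28), (154, 93, 43), (71, 43, 21), (47, 30, 17), (52, 34, 23), (51, 34, 21), (74, 46, 25), (135, 83, 39), (144, 87, 40)]
216 [(124, 75, 35), (101, 60, 28), (127, 77, 35), (153, 93, 43), (149, 91, 42), (145, 87, 40), (148, 89, 41), (150, 91, 43), (150, 91, 43), (155, 95, 44), (144, 88, 42)]
220 [(180, 175, 168), (180, 175, 166), (184, 188, 190), (185, 189, 191), (186, 189, 191), (185, 189, 191), (185, 189, 190), (185, 189, 190), (185, 189, 190), (185, 188, 189), (185, 189, 190)]
```

View pics/w1z.png

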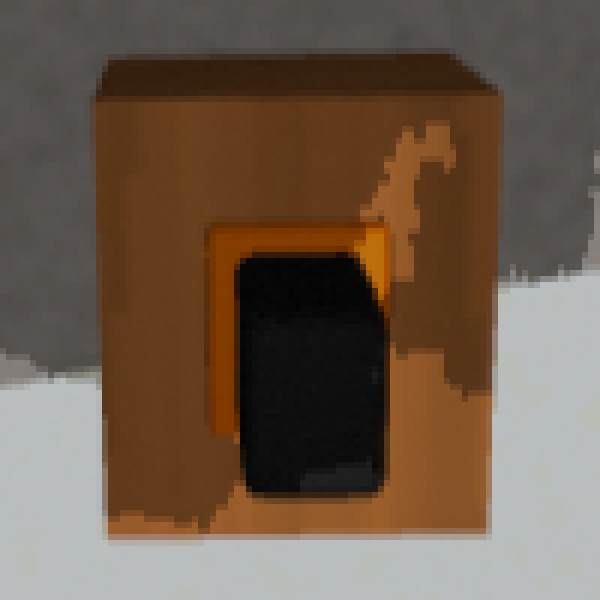

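```bash
python3 - <<'E'
from h import *
c=cam("wrist")
s,R=st()
q=cast(c,[(300.8,146.3),(368.3,146.3),(366.8,219.5),(302.7,219.5)],.07)
print(q.round(4), "mean",q.mean(0), [np.linalg.norm(q[i,:2]-q[(i+1)%4,:2]).round(4) for i in range(4)])
h=cast(c,[(325.3,183),(349.7,183),(349.7,212),(325.3,212)],.122)
print(h.round(4),h.mean(0),[np.linalg.norm(h[i,:2]-h[(i+1)%4,:2]).round(4) for i in range(4)])
for a,b in [(0,1),(3,2)]:
  for Q in (q,h): d=Q[b]-Q[a]; print(np.rad2deg(np.arctan2(d[1],d[0])))
for a,b in [(3,0),(2,1)]:
  for Q in (q,h): d=Q[b]-Q[a]; print(np.rad2deg(np.arctan2(d[1],d[0]))-90)
# collar: x edges left 210 zoom, far edge 226
print(cast(c,[(285+210/6,130+226/6)],.076))
# predicted cross-check in top view: orange wood region
E
```

```text
[[ 0.4907 -0.2157  0.07  ]
 [ 0.5583 -0.2296  0.07  ]
 [ 0.5445 -0.3084  0.07  ]
 [ 0.4754 -0.2942  0.07  ]] mean [ 0.51722688 -0.26200082  0.07      ] [np.float64(0.069), np.float64(0.08), np.float64(0.0705), np.float64(0.08)]
[[ 0.509  -0.2456  0.122 ]
 [ 0.5301 -0.2499  0.122 ]
 [ 0.5255 -0.2767  0.122 ]
 [ 0.5037 -0.2722  0.122 ]] [ 0.51707953 -0.2611028   0.122     ] [np.float64(0.0216), np.float64(0.0272), np.float64(0.0222), np.float64(0.0272)]
-11.616303973256118
-11.598756436072915
-11.578912407231998
-11.582692036210805
-10.998350880222802
-11.123261250902914
-9.893904780352699
-9.758783652679128
[[ 0.50572205 -0.24020367  0.076     ]]
```

```bash
python3 -c "
from h import *
go([.5172,-.2616,.246],79)"
```

```text
t 2.02 tcp [ 0.4986 -0.256   0.4046] yaw 78.25 F [-0.53 -0.04  0.25] w 0.0881
 shift [-0.0171  0.1945  1.5859] turn -0.0021
```

{"name": "carry_out", "arguments": {"plan": [-0.02,0.19,0.4,-0.002,-0.02,0.19,0.9,-0.002,-0.02,0.19,0.9,-0.002,-0.02,0.19,0.9,-0.002]}}

```text
t: 2.52
tcp_pos: [0.5171, -0.2621, 0.3169]
ee_rot: [0.772, 0.636, 0.0, 0.001]
contact_force: [0.6, 0.0, 0.2]
grip_width: 0.0881
```

```bash
python3 - <<'E'
from h import *
go([.5172,-.2616,.246],79)
c=cam("wrist","w2")
go([.5172,-.2616,.246],79)
c=cam("wrist","w2")
go([.5172,-.2616,.246],79)
im=c["img"][150:400,200:440]
cv2.imwrite("pics/w2z.png",cv2.resize(im[:,:,::-1],None,fx=2.4,fy=2.4))
E
```

```text
t 2.52 tcp [ 0.5171 -0.2621  0.3169] yaw 78.94 F [0.57 0.02 0.25] w 0.0881
 shift [ 0.0063 -0.002   0.7094] turn -0.0002
t 2.58 tcp [ 0.5172 -0.262   0.3173] yaw 78.95 F [-0.07  0.46  0.27] w 0.0884
 shift [ 0.005  -0.0034  0.7129] turn -0.0001
t 2.62 tcp [ 0.5173 -0.2618  0.3172] yaw 78.96 F [ 0.14 -0.07  1.25] w 0.0882
 shift [ 0.0032 -0.0037  0.7118] turn -0.0001
```

View pics/w2z.png

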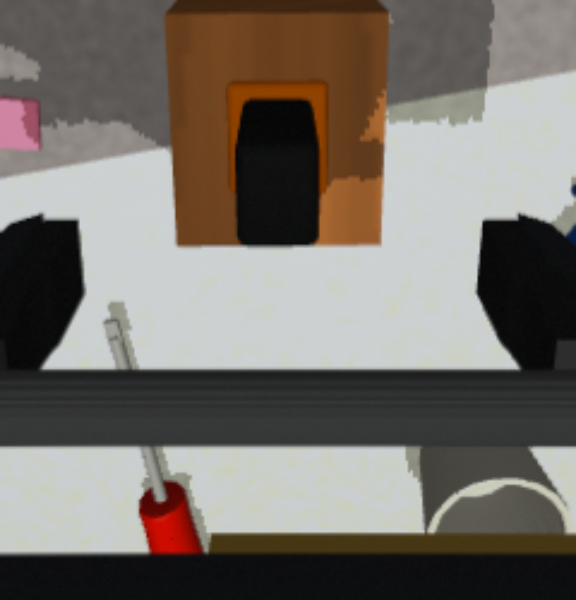

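{"name": "carry_out", "arguments": {"plan": [0,0,0.4,0,0,0,0.71,0,0,0,0.71,0,0,0,0.71,0]}}

```text
t: 3.12
tcp_pos: [0.5177, -0.2617, 0.2459]
ee_rot: [0.772, 0.636, 0.0, 0.002]
contact_force: [0.5, 0.1, 0.9]
grip_width: 0.0883
```

{"name": "carry_out", "arguments": {"plan": [0,0,0,0,0,0,0,0,0,0,0,0,0,0,0,0,0,0,0,0,0,0,0,0], "gripper": -1, "newtons": 60}}

```text
t: 3.88
tcp_pos: [0.5173, -0.2614, 0.2437]
ee_rot: [0.772, 0.636, -0.0, -0.0]
contact_force: [-0.6, 1.0, -0.8]
grip_width: 0.03
```

```bash
python3 -c "
from h import *
s,R=st();print(R.round(4));go([.5172,-.2616,.346],79)"
```

```text
[[ 0.1909  0.9816 -0.    ]
 [ 0.9816 -0.1909  0.    ]
 [ 0.     -0.     -1.    ]]
t 3.88 tcp [ 0.5173 -0.2614  0.2437] yaw 79.0 F [-0.63  1.04 -0.78] w 0.03
 shift [-2.3000e-03 -8.0000e-04 -1.0229e+00] turn -0.0
```

{"name": "carry_out", "arguments": {"plan": [0,0,0,0,0,0,0,0,0,0,0,0]}}

```text
t: 4.25
tcp_pos: [0.5173, -0.2613, 0.2437]
ee_rot: [0.772, 0.636, 0.0, 0.0]
contact_force: [0.6, -0.0, -0.4]
grip_width: 0.0213
```

```bash
python3 -c "
from h import *
go([.5172,-.2616,.346],79)"
```

```text
t 4.25 tcp [ 0.5173 -0.2613  0.2437] yaw 79.0 F [ 0.61 -0.02 -0.38] w 0.0213
 shift [-2.7000e-03 -7.0000e-04 -1.0229e+00] turn 0.0
```

{"name": "carry_out", "arguments": {"plan": [0,0,-0.2,0,0,0,-0.6,0,0,0,-1,0,0,0,-1,0]}}

```text
t: 4.75
tcp_pos: [0.5175, -0.2614, 0.3464]
ee_rot: [0.772, 0.636, 0.001, 0.003]
contact_force: [-0.0, -0.2, -1.1]
grip_width: 0.0216
```

```bash
python3 -c "
from h import *
go([.5,-.12,.41],99.1)"
```

```text
t 4.75 tcp [ 0.5175 -0.2614  0.3464] yaw 79.0 F [-0.04 -0.19 -1.09] w 0.0216
 shift [ 1.3535 -0.4385 -0.6411] turn -0.0558
```

{"name": "carry_out", "arguments": {"plan": [0.1,0,-0.5,0,0.5,-0.2,-0.64,-0.028,1,-0.4,-0.64,-0.056,1,-0.4,-0.64,-0.056,1,-0.4,-0.64,-0.056]}}

```text
t: 5.38
tcp_pos: [0.4972, -0.1559, 0.4069]
ee_rot: [0.649, 0.761, -0.0, -0.001]
contact_force: [0.0, -0.0, -0.7]
grip_width: 0.0214
```

```bash
python3 -c "
from h import *
c=cam('wrist','w3')
go([.5,-.12,.41],99.1)"
```

```text
t 5.42 tcp [ 0.4973 -0.1563  0.4069] yaw 99.07 F [-1.   -0.31 -0.79] w 0.0215
 shift [ 0.3539  0.0839 -0.0312] turn -0.0001
```

View pics/w3.png

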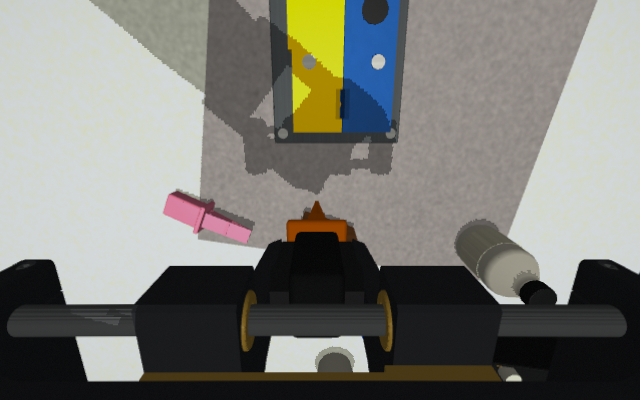

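{"name": "carry_out", "arguments": {"plan": [0.55,0.1,0,0,0.55,0.1,0,0,0.55,0.1,0,0]}}

```text
t: 5.8
tcp_pos: [0.4985, -0.1006, 0.4073]
ee_rot: [0.649, 0.761, -0.0, -0.0]
contact_force: [0.5, -0.1, -0.7]
grip_width: 0.0214
```

```bash
python3 -c "
from h import *
c=cam('wrist','w4')
go([.5,-.12,.41],99.1)
im=c['img'][0:230,230:430]
cv2.imwrite('pics/w4z.png',cv2.resize(im[:,:,::-1],None,fx=2.6,fy=2.6,interpolation=cv2.INTER_NEAREST))
"
```

```text
t 5.85 tcp [ 0.4984 -0.1008  0.4074] yaw 99.07 F [ 0.7  -0.   -0.38] w 0.0217
 shift [-0.1916 -0.0149 -0.0264] turn -0.0001
```

View pics/w4z.png

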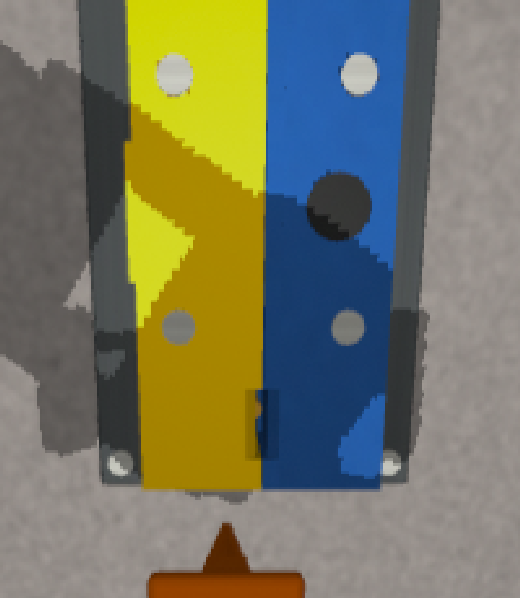

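```bash
cat > seam.py <<'E'
from h import *
c=cam('wrist'); im=c['img'].astype(int)
pts=[]
for y in list(range(2,145))+list(range(179,186)):
    r=im[y,290:375]; d=(r[:,2]-r[:,0])  # blue-red
    sat=(abs(d)>25)
    # last yellow col then first blue
    yel=np.where(d<-25)[0]; bl=np.where(d>25)[0]
    if len(yel)<10 or len(bl)<10: continue
    e=yel.max(); f=bl[bl>e]
    if len(f)==0 or f[0]-e>4: continue
    # subpixel at d=mid
    pts.append((290+(e+f[0])/2,y))
pts=np.array(pts)
P=cast(c,pts,.096)[:,:2]
vx,vy,x0,y0=cv2.fitLine(P.astype(np.float32),cv2.DIST_HUBER,0,.001,.001).ravel()
v=np.array([vx,vy]); v*=np.sign(vy); p0=np.array([x0,y0]); n=np.array([v[1],-v[0]])
res=(P-p0)@n
print(len(P),"yaw",np.rad2deg(np.arctan2(-v[0],v[1])),"resid",res.std())
# right end edge: bottom row of blue/yellow
lab=(abs(im[:,:,2]-im[:,:,0])>40)
E=[]
for x in list(range(290,325))+list(range(340,372)):
    col=np.where(lab[150:200,x])[0]
    if len(col): E.append((x,150+col.max()+1))
E=np.array(E); s=(cast(c,E,.096)[:,:2]-p0)@v
s0=np.median(s); print("end along",s0, s.std())
M=p0+v*(s0+.100); print("mould origin",M.round(4),"n",n.round(4),"v",v.round(4))
print("slotR",(M-.075*v).round(4),"slotL",(M+.075*v).round(4))
E
python3 seam.py
```

```text
150 yaw 9.1009245 resid 0.00020336759557574509
end along -0.09690524564773098 0.0005328322971113556
mould origin [ 0.4961 -0.0016] n [0.9874 0.1582] v [-0.1582  0.9874]
slotR [ 0.5079 -0.0757] slotL [0.4842 0.0724]
```

```bash
python3 - <<'E'
from h import *
c=cam('wrist','w5'); s,R=st()
print(cast(c,[(331,163),(330.8,150),(330.8,176)],.096).round(4))
t=cast(c,[(316.9,201),(321,201),(312,201)],s['tcp_pos'][2]-.2337); print(s['tcp_pos'],(R.T@(t-s['tcp_pos']).T).T.round(4))
im=c['img'][180:260,270:370]
cv2.imwrite('pics/w5z.png',cv2.resize(im[:,:,::-1],None,fx=6,fy=6,interpolation=cv2.INTER_NEAREST))
E
```

```text
[[ 0.5085 -0.0747  0.096 ]
 [ 0.5062 -0.0624  0.096 ]
 [ 0.5105 -0.0873  0.096 ]]
[ 0.49834478 -0.10079486  0.40745294] [[ 0.0103  0.0007  0.2337]
 [ 0.0103  0.0037  0.2337]
 [ 0.0103 -0.0029  0.2337]]
```

View pics/w5z.png

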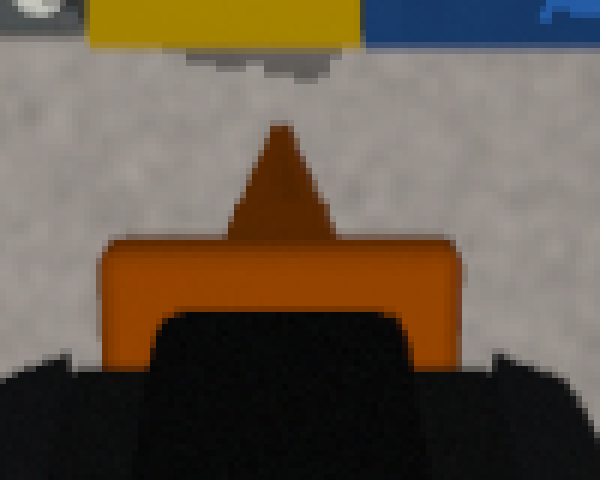

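```bash
cat >> h.py <<'E'
yw=np.deg2rad(9.1); N=np.array([np.cos(yw),np.sin(yw)]); V=np.array([-np.sin(yw),np.cos(yw)]); M=np.array([.4954,-.0016])
def pos(u=None,v=None,D=None):
    s,R=st(); d=s["tcp_pos"][:2]-M; f=s["contact_force"]
    cu,cv,cD=d@N*1e3,d@V*1e3,(.3297-s["tcp_pos"][2])*1e3
    print("t %.2f u %.2f v %.2f D %.2f mm yaw %.2f | F n %.1f v %.1f z %.1f w %.4f tilt %s"%(s["t"],cu,cv,cD,np.rad2deg(np.arctan2(R[1,0],R[0,0])),f[:2]@N,f[:2]@V,f[2],s["grip_width"],R[2].round(4)))
    if u is not None: print("  plan x %.3f y %.3f z %.3f"%((v-cv)/100,(u-cu)/100,(D-cD)/100))
E
python3 -c "
from h import *
pos(0,-75,-12)"
```

```text
t 5.95 u -12.78 v -98.41 D -77.75 mm yaw 99.06 | F n -1.0 v -0.7 z -1.3 w 0.0216 tilt [ 1.e-04 -4.e-04 -1.e+00]
  plan x 0.234 y 0.128 z 0.658
```

{"name": "carry_out", "arguments": {"plan": [0.24,0.13,0.3,0,0.24,0.13,0.66,0,0.24,0.13,0.66,0,0.24,0.13,0.66,0]}}

```text
t: 6.45
tcp_pos: [0.5076, -0.0746, 0.3431]
ee_rot: [0.649, 0.761, 0.0, 0.001]
contact_force: [0.1, 0.4, -1.2]
grip_width: 0.0215
```

```bash
python3 -c "
from h import *
pos(0,-75,-12)
c=cam('wrist','w6');pos(0,-75,-12)
im=c['img'][60:260,220:440]
cv2.imwrite('pics/w6z.png',cv2.resize(im[:,:,::-1],None,fx=3,fy=3,interpolation=cv2.INTER_NEAREST))
"
```

```text
t 6.45 u 0.47 v -73.99 D -13.36 mm yaw 99.11 | F n 0.2 v 0.4 z -1.2 w 0.0215 tilt [-0.001   0.0016 -1.    ]
  plan x -0.010 y -0.005 z 0.014
t 6.50 u 0.45 v -73.91 D -13.57 mm yaw 99.11 | F n -0.3 v 0.7 z -1.0 w 0.0216 tilt [-0.0013  0.0021 -1.    ]
  plan x -0.011 y -0.004 z 0.016
```

View pics/w6z.png

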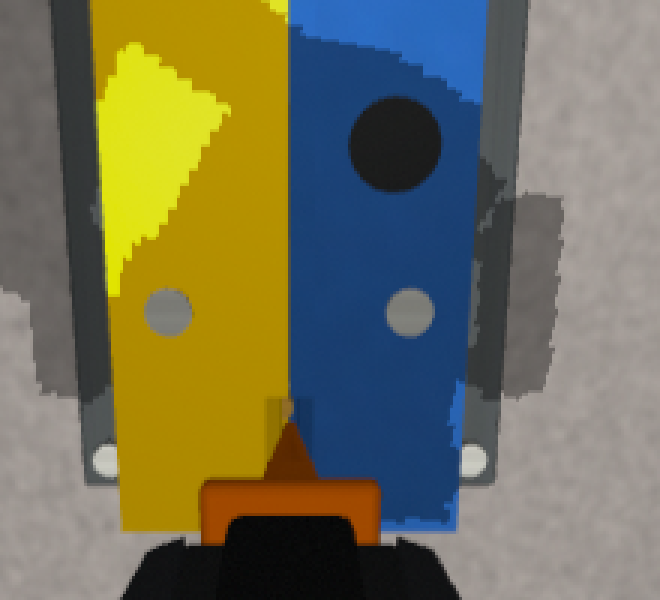

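{"name": "carry_out", "arguments": {"plan": [-0.01,-0.004,0.15,0,-0.01,-0.004,0.25,0,-0.01,-0.004,0.25,0,-0.01,-0.004,0.25,0]}}

```text
t: 7.0
tcp_pos: [0.5071, -0.075, 0.3168]
ee_rot: [0.648, 0.761, 0.0, 0.0]
contact_force: [1.0, -0.0, -1.4]
grip_width: 0.022
```

```bash
python3 -c "
from h import *
pos(-1,-75,20)"
```

```text
t 7.00 u -0.04 v -74.29 D 12.92 mm yaw 99.16 | F n 1.0 v -0.2 z -1.4 w 0.0220 tilt [ 0.e+00  1.e-04 -1.e+00]
  plan x -0.007 y -0.010 z 0.071
```

{"name": "carry_out", "arguments": {"plan": [0,-0.001,0.01,0,0,-0.0025,0.02,0,0,-0.004,0.03,0,0,-0.005,0.04,0,0,-0.006,0.05,0,0,-0.007,0.06,0,0,-0.009,0.07,0,0,-0.009,0.07,0]}}

```text
t: 8.0
tcp_pos: [0.5061, -0.0751, 0.3096]
ee_rot: [0.648, 0.761, -0.0, -0.0]
contact_force: [3.9, -0.3, 0.9]
grip_width: 0.0217
```

```bash
python3 -c "
from h import *
pos(-1,-75,20)"
```

```text
t 8.00 u -1.06 v -74.27 D 20.13 mm yaw 99.16 | F n 3.8 v -0.9 z 0.9 w 0.0217 tilt [ 1.e-04 -3.e-04 -1.e+00]
  plan x -0.007 y 0.001 z -0.001
```

```bash
python3 -c "
from h import *
c=cam('wrist','w7');pos()
im=c['img'][0:260,220:440]
cv2.imwrite('pics/w7z.png',cv2.resize(im[:,:,::-1],None,fx=3,fy=2.3,interpolation=cv2.INTER_NEAREST))
"
```

```text
t 8.05 u -1.08 v -74.28 D 20.14 mm yaw 99.16 | F n 4.2 v -0.1 z 0.7 w 0.0216 tilt [ 1.e-04 -4.e-04 -1.e+00]
```

View pics/w7z.png

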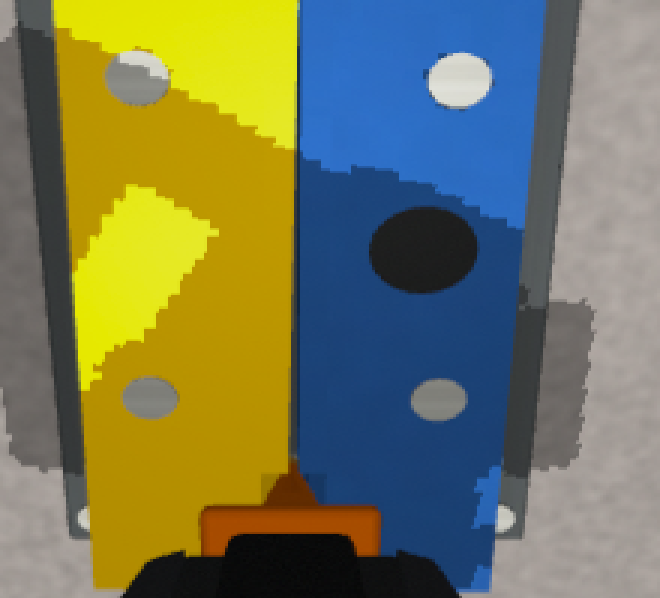

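{"name": "carry_out", "arguments": {"plan": [0,0.003,-0.15,0,0,0.01,-0.4,0,0.4,0.01,-0.4,0,1,0.01,-0.4,0]}}

```text
t: 8.55
tcp_pos: [0.4907, 0.0241, 0.3503]
ee_rot: [0.649, 0.761, -0.001, -0.0]
contact_force: [0.5, -0.6, -0.5]
grip_width: 0.0216
```

{"name": "carry_out", "arguments": {"plan": [0.4,0,0,0,0.49,0,0,0,0.49,0,0,0,0.49,0,0,0]}}

```text
t: 9.05
tcp_pos: [0.4836, 0.0711, 0.3498]
ee_rot: [0.649, 0.761, -0.0, -0.0]
contact_force: [0.1, -0.1, -1.1]
grip_width: 0.0215
```

```bash
python3 -c "
from h import *
pos(0,75,11)
c=cam('wrist','w8');pos(0,75,11)
im=c['img'][60:260,220:440]
cv2.imwrite('pics/w8z.png',cv2.resize(im[:,:,::-1],None,fx=3,fy=3,interpolation=cv2.INTER_NEAREST))
"
```

```text
t 9.05 u -0.15 v 73.69 D -20.08 mm yaw 99.09 | F n 0.1 v -0.1 z -1.1 w 0.0215 tilt [-3.e-04 -5.e-04 -1.e+00]
  plan x 0.013 y 0.001 z 0.311
t 9.10 u -0.13 v 73.65 D -20.02 mm yaw 99.07 | F n -0.5 v 0.6 z -1.7 w 0.0213 tilt [-2.e-04 -5.e-04 -1.e+00]
  plan x 0.013 y 0.001 z 0.310
```

View pics/w8z.png

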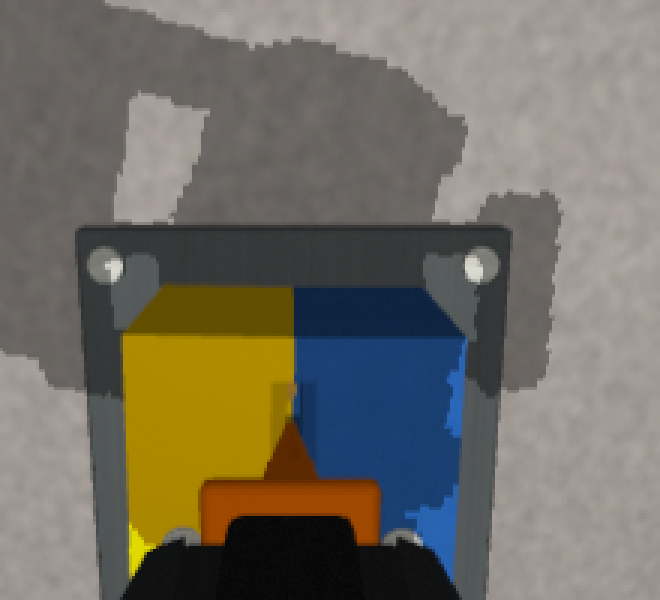

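{"name": "carry_out", "arguments": {"plan": [0.013,0.005,0.15,0,0.013,0.005,0.3,0,0.013,0.005,0.3,0,0.013,0.005,0.3,0]}}

```text
t: 9.6
tcp_pos: [0.4837, 0.0735, 0.3196]
ee_rot: [0.648, 0.761, -0.0, -0.0]
contact_force: [-0.4, -1.2, -1.1]
grip_width: 0.0217
```

```bash
python3 -c "
from h import *
pos(-1.5,75,27)"
```

```text
t 9.60 u 0.30 v 75.98 D 10.08 mm yaw 99.16 | F n -0.6 v -1.1 z -1.1 w 0.0217 tilt [ 2.e-04 -8.e-04 -1.e+00]
  plan x -0.010 y -0.018 z 0.169
```

{"name": "carry_out", "arguments": {"plan": [-0.005,0,0.02,0,-0.005,-0.002,0.035,0,-0.005,-0.004,0.05,0,-0.005,-0.006,0.065,0,-0.005,-0.008,0.08,0,-0.005,-0.0095,0.095,0,-0.005,-0.0115,0.11,0,-0.005,-0.013,0.125,0,-0.005,-0.015,0.14,0,-0.005,-0.017,0.155,0,-0.005,-0.019,0.17,0,-0.005,-0.019,0.17,0]}}

```text
t: 11.1
tcp_pos: [0.4819, 0.0727, 0.3025]
ee_rot: [0.648, 0.761, -0.0, -0.0]
contact_force: [3.7, 0.1, 0.7]
grip_width: 0.0216
```

```bash
python3 -c "
from h import *
pos()
c=cam('wrist','w9');pos()
im=c['img'][60:260,220:440]
cv2.imwrite('pics/w9z.png',cv2.resize(im[:,:,::-1],None,fx=3,fy=3,interpolation=cv2.INTER_NEAREST))
"
```

```text
t 11.10 u -1.59 v 75.51 D 27.15 mm yaw 99.16 | F n 3.7 v -0.5 z 0.7 w 0.0216 tilt [ 0.e+00 -2.e-04 -1.e+00]
t 11.15 u -1.60 v 75.50 D 27.16 mm yaw 99.16 | F n 3.9 v -0.6 z 1.1 w 0.0217 tilt [ 0.e+00 -3.e-04 -1.e+00]
```

View pics/w9z.png

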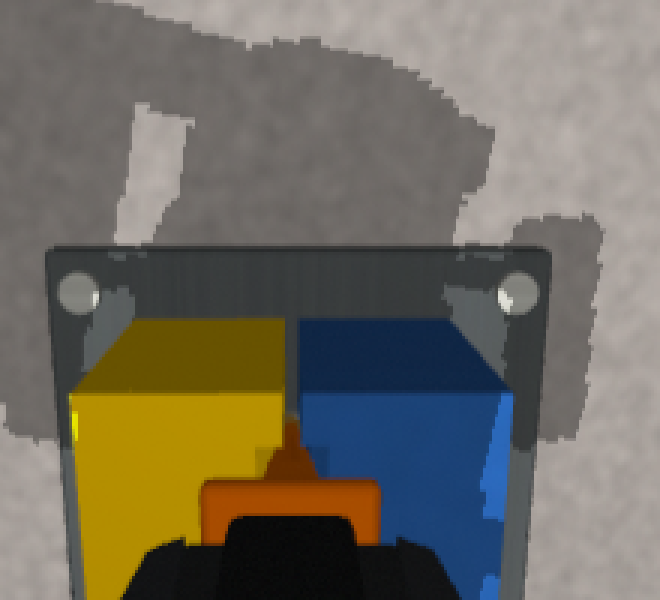

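```bash
cat >> h.py <<'E'
def gap(c,rows,x0=280,x1=360):
    im=c['img'].astype(int); out=[]
    for y in rows:
        d=im[y,x0:x1,2]-im[y,x0:x1,0]
        b=cv2.GaussianBlur(d.astype(np.float32).reshape(1,-1),(1,1),0).ravel()
        ye=np.where(d<-40)[0]; bl=np.where(d>40)[0]
        if len(ye)<5 or len(bl)<5: continue
        e=ye.max(); f=bl[bl>e][0]
        # subpixel: fraction by partial pixels
        fe=np.clip((d[e+1])/d[e-2],0,1); fb=np.clip(d[f-1]/d[f+2],0,1) if f-1>e+1 else 0
        P=cast(c,[(x0+e+.5+fe,y),(x0+f-.5-fb,y)],.096)[:,:2]-M
        out.append((P[0]@V*1e3,P[0]@N*1e3,P[1]@N*1e3))
    o=np.array(out); 
    print("v %.0f..%.0f  yellow u %.2f blue u %.2f gap %.2f"%(o[0,0],o[-1,0],np.median(o[:,1]),np.median(o[:,2]),np.median(o[:,2]-o[:,1])))
E
python3 -c "
from h import *
c=cam('wrist');gap(c,range(193,200))"
```

```text
v 100..96  yellow u -2.52 blue u 0.35 gap 2.86
```

{"name": "carry_out", "arguments": {"plan": [0,0.008,-0.2,0,0,0.018,-0.5,0,-0.4,0.018,-0.5,0,-1,0.018,-0.5,0]}}

```text
t: 11.7
tcp_pos: [0.4991, -0.0259, 0.3523]
ee_rot: [0.647, 0.762, -0.001, -0.001]
contact_force: [0.8, -0.3, -1.2]
grip_width: 0.0216
```

{"name": "carry_out", "arguments": {"plan": [-0.4,0,0,0,-0.5,0,0,0,-0.5,0,0.15,0,-0.5,0,0.3,0,-0.5,0,0.3,0,-0.5,0,0.3,0]}}

```text
t: 12.45
tcp_pos: [0.5076, -0.0745, 0.3228]
ee_rot: [0.648, 0.762, 0.0, -0.0]
contact_force: [0.3, 0.6, -0.9]
grip_width: 0.0217
```

```bash
python3 -c "
from h import *
pos(-1,-75,20)
c=cam('wrist','w10')
gap(c,range(90,110))
gap(c,range(160,175))
pos(-1,-75,20)
im=c['img'][0:260,220:440]
cv2.imwrite('pics/w10z.png',cv2.resize(im[:,:,::-1],None,fx=3,fy=2.3,interpolation=cv2.INTER_NEAREST))
"
```

```text
t 12.45 u 0.52 v -73.94 D 6.88 mm yaw 99.21 | F n 0.4 v 0.6 z -0.9 w 0.0217 tilt [ 1.e-04 -0.e+00 -1.e+00]
  plan x -0.011 y -0.015 z 0.131
v 13..1  yellow u -1.84 blue u 0.60 gap 2.46
v -32..-42  yellow u -1.25 blue u 0.74 gap 1.99
t 12.50 u 0.52 v -74.09 D 6.65 mm yaw 99.19 | F n -0.2 v -0.1 z -0.9 w 0.0217 tilt [-2.e-04  5.e-04 -1.e+00]
  plan x -0.009 y -0.015 z 0.133
```

View pics/w10z.png

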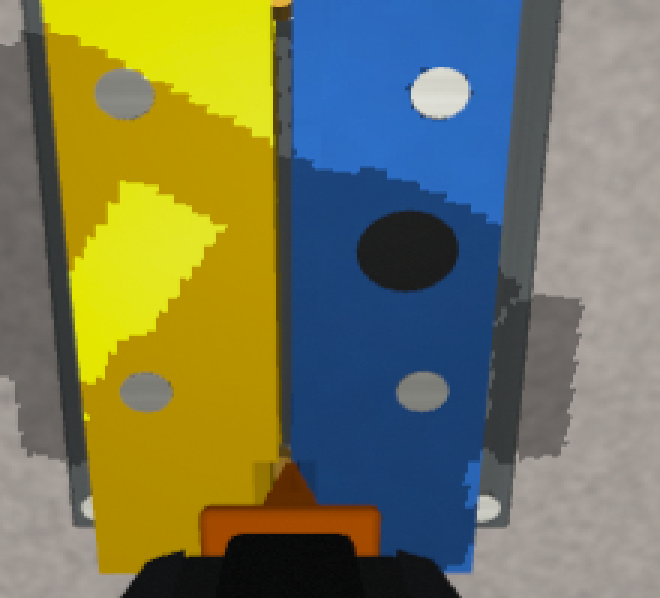

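{"name": "carry_out", "arguments": {"plan": [-0.005,-0.006,0.06,0,-0.005,-0.014,0.12,0,-0.005,-0.0155,0.133,0,-0.005,-0.017,0.146,0,-0.005,-0.019,0.159,0,-0.005,-0.0205,0.172,0,-0.005,-0.022,0.185,0,-0.005,-0.0235,0.198,0,-0.005,-0.025,0.211,0,-0.005,-0.027,0.224,0,-0.005,-0.027,0.224,0]}}

```text
t: 13.88
tcp_pos: [0.5049, -0.076, 0.3002]
ee_rot: [0.648, 0.761, -0.0, -0.0]
contact_force: [4.1, -0.2, 0.4]
grip_width: 0.0214
```

```bash
python3 -c "
from h import *
pos()"
```

```text
t 13.88 u -2.38 v -75.00 D 29.54 mm yaw 99.16 | F n 4.0 v -0.9 z 0.4 w 0.0214 tilt [ 0.e+00 -3.e-04 -1.e+00]
```

{"name": "carry_out", "arguments": {"plan": [0,-0.001,0.008,0,0,-0.002,0.016,0,0,-0.003,0.024,0]}}

```text
t: 14.25
tcp_pos: [0.5047, -0.076, 0.2979]
ee_rot: [0.648, 0.761, 0.0, 0.0]
contact_force: [4.2, 1.5, 2.8]
grip_width: 0.0213
```

```bash
python3 -c "
from h import *
pos()"
```

```text
t 14.25 u -2.63 v -74.97 D 31.80 mm yaw 99.16 | F n 4.4 v 0.8 z 2.8 w 0.0213 tilt [ 0.  0. -1.]
```

{"name": "carry_out", "arguments": {"plan": [0,-0.001,0.008,0,0,-0.002,0.016,0,0,-0.003,0.024,0]}}

```text
t: 14.62
tcp_pos: [0.5044, -0.0761, 0.2955]
ee_rot: [0.648, 0.761, 0.0, 0.0]
contact_force: [3.5, 0.4, 2.1]
grip_width: 0.0213
```

```bash
python3 -c "
from h import *
pos()"
```

```text
t 14.62 u -2.92 v -74.98 D 34.24 mm yaw 99.16 | F n 3.5 v -0.2 z 2.1 w 0.0213 tilt [ 0.  0. -1.]
```

```bash
python3 -c "
from h import *
pos()
c=cam('wrist','w11');pos()
gap(c,range(40,60))
gap(c,range(90,110))
gap(c,range(150,165));pos()
gap(c,range(165,178));pos()
"
```

```text
t 14.62 u -2.92 v -74.98 D 34.24 mm yaw 99.16 | F n 3.5 v -0.2 z 2.1 w 0.0213 tilt [ 0.  0. -1.]
t 14.68 u -2.95 v -74.99 D 34.35 mm yaw 99.16 | F n 4.2 v -0.4 z 0.8 w 0.0215 tilt [ 1.e-04 -2.e-04 -1.e+00]
v 35..26  yellow u -3.28 blue u -0.16 gap 3.13
v 10..0  yellow u -3.79 blue u -0.07 gap 3.71
v -23..-31  yellow u -4.27 blue u 0.08 gap 4.34
t 14.68 u -2.95 v -74.99 D 34.35 mm yaw 99.16 | F n 4.2 v -0.4 z 0.8 w 0.0215 tilt [ 1.e-04 -2.e-04 -1.e+00]
v -31..-39  yellow u -4.27 blue u -0.24 gap 4.03
t 14.68 u -2.95 v -74.99 D 34.35 mm yaw 99.16 | F n 4.2 v -0.4 z 0.8 w 0.0215 tilt [ 1.e-04 -2.e-04 -1.e+00]
```

```bash
cat >> h.py <<'E'
def ang(c,rows,x0=280,x1=360,show=True):
    """yellow edge line vs blue edge line -> openings at slots"""
    im=c['img'].astype(int); Y=[];B=[]
    for y in rows:
        d=im[y,x0:x1,2]-im[y,x0:x1,0]
        ye=np.where(d<-40)[0]; bl=np.where(d>40)[0]
        if len(ye)<5 or len(bl)<5: continue
        e=ye.max(); f=bl[bl>e]
        if len(f)==0: continue
        f=f[0]
        fe=np.clip(d[e+1]/min(d[e-2],-1),0,1); fb=np.clip(d[f-1]/max(d[f+2],1),0,1) if f-1>e+1 else 0
        Y.append((x0+e+.5+fe,y)); B.append((x0+f-.5-fb,y))
    f=[]
    for P in (Y,B):
        p=cast(c,P,.096)[:,:2]-M; v=p@V*1e3; u=p@N*1e3
        k=np.polyfit(v,u,1); r=u-np.polyval(k,v); g=abs(r)<max(.25,2*np.median(abs(r))); k=np.polyfit(v[g],u[g],1); f.append(k)
        print("   n",g.sum(),"v %.0f..%.0f"%(v.min(),v.max()),"fit",k.round(4),"rms",r[g].std().round(3))
    g=f[1]-f[0]; print(" opening L %.2f R %.2f  mid %.2f"%(np.polyval(g,75),np.polyval(g,-75),g[1]))
E
python3 -c "
from h import *
c=cam('wrist','w12')
ang(c,range(3,178))
im=c['img'][0:260,220:440]
cv2.imwrite('pics/w12z.png',cv2.resize(im[:,:,::-1],None,fx=3,fy=2.3,interpolation=cv2.INTER_NEAREST))
"
```

```text
n 172 v -39..52 fit [ 0.0119 -3.8541] rms 0.121
   n 168 v -39..52 fit [-0.0045 -0.0651] rms 0.032
 opening L 2.56 R 5.02  mid 3.79
```

View pics/w12z.png

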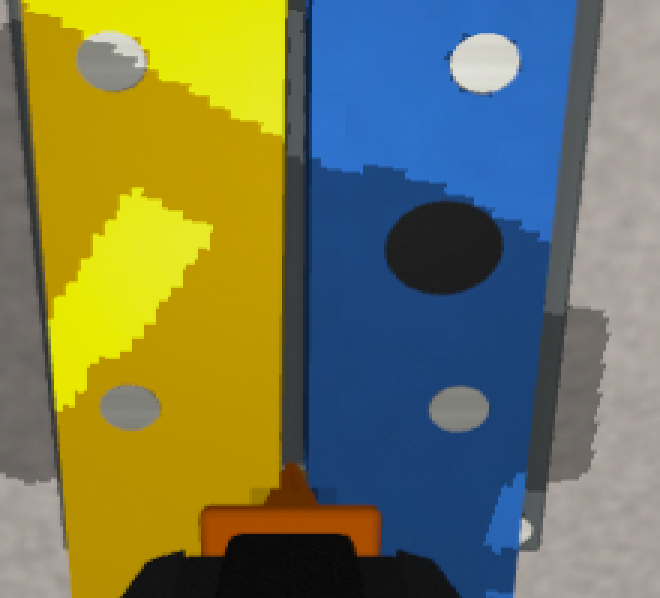

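{"name": "carry_out", "arguments": {"plan": [0,0.01,-0.25,0,0,0.03,-0.6,0,0.5,0.03,-0.6,0,1,0.03,-0.6,0]}}

```text
t: 15.22
tcp_pos: [0.4906, 0.024, 0.3549]
ee_rot: [0.649, 0.761, -0.001, -0.001]
contact_force: [0.2, 0.2, 0.0]
grip_width: 0.0215
```

{"name": "carry_out", "arguments": {"plan": [0.3,0,0,0,0.5,0,0,0,0.5,0,0.2,0,0.5,0,0.35,0,0.5,0,0.35,0,0.5,0,0.35,0]}}

```text
t: 15.98
tcp_pos: [0.4836, 0.0722, 0.3208]
ee_rot: [0.649, 0.761, -0.0, 0.0]
contact_force: [0.1, -0.9, -1.1]
grip_width: 0.0215
```

```bash
python3 -c "
from h import *
pos(-1.6,75,27)"
```

```text
t 15.97 u -0.00 v 74.75 D 8.86 mm yaw 99.13 | F n -0.1 v -0.9 z -1.1 w 0.0215 tilt [-1.e-04 -1.e-04 -1.e+00]
  plan x 0.003 y -0.016 z 0.181
```

{"name": "carry_out", "arguments": {"plan": [0,-0.006,0.07,0,0,-0.012,0.14,0,0,-0.0145,0.165,0,0,-0.016,0.178,0,0,-0.0175,0.19,0,0,-0.019,0.202,0,0,-0.02,0.212,0,0,-0.02,0.212,0]}}

```text
t: 16.98
tcp_pos: [0.4817, 0.0721, 0.2996]
ee_rot: [0.648, 0.761, 0.0, 0.0]
contact_force: [2.1, 0.2, 1.0]
grip_width: 0.0217
```

```bash
python3 -c "
from h import *
pos()"
```

```text
t 16.98 u -1.88 v 74.96 D 30.12 mm yaw 99.15 | F n 2.1 v -0.1 z 1.0 w 0.0217 tilt [-2.0e-04  1.2e-03 -1.0e+00]
```

{"name": "carry_out", "arguments": {"plan": [0,-0.001,0.008,0,0,-0.002,0.016,0,0,-0.003,0.024,0]}}

```text
t: 17.35
tcp_pos: [0.4813, 0.0721, 0.2971]
ee_rot: [0.648, 0.761, 0.0, 0.0]
contact_force: [2.5, 1.3, 1.2]
grip_width: 0.0218
```

```bash
python3 -c "
from h import *
pos()"
```

```text
t 17.35 u -2.22 v 74.97 D 32.65 mm yaw 99.15 | F n 2.7 v 0.9 z 1.2 w 0.0218 tilt [-2.e-04  1.e-03 -1.e+00]
```

{"name": "carry_out", "arguments": {"plan": [0,-0.001,0.008,0,0,-0.002,0.016,0,0,-0.003,0.024,0]}}

```text
t: 17.73
tcp_pos: [0.4809, 0.072, 0.2945]
ee_rot: [0.648, 0.761, 0.0, 0.0]
contact_force: [3.8, -0.2, 2.0]
grip_width: 0.0215
```

```bash
python3 -c "
from h import *
pos()"
```

```text
t 17.73 u -2.64 v 75.00 D 35.21 mm yaw 99.16 | F n 3.7 v -0.8 z 2.0 w 0.0215 tilt [-0.e+00  2.e-04 -1.e+00]
```

{"name": "carry_out", "arguments": {"plan": [0,-0.001,0.008,0,0,-0.002,0.016,0,0,-0.003,0.024,0]}}

```text
t: 18.1
tcp_pos: [0.4806, 0.072, 0.2921]
ee_rot: [0.648, 0.761, 0.0, 0.0]
contact_force: [4.1, 1.2, 1.9]
grip_width: 0.0213
```

```bash
python3 -c "
from h import *
pos()
c=cam('wrist','w13');pos()
gap(c,range(193,200))
im=c['img'][60:260,220:440]
cv2.imwrite('pics/w13z.png',cv2.resize(im[:,:,::-1],None,fx=3,fy=3,interpolation=cv2.INTER_NEAREST))
"
```

```text
t 18.10 u -2.98 v 75.02 D 37.63 mm yaw 99.16 | F n 4.3 v 0.6 z 1.9 w 0.0213 tilt [-0.  0. -1.]
t 18.15 u -3.01 v 75.03 D 37.73 mm yaw 99.16 | F n 3.6 v -0.2 z 1.8 w 0.0216 tilt [ 0.e+00 -2.e-04 -1.e+00]
v 102..98  yellow u -4.41 blue u -0.25 gap 4.16
```

View pics/w13z.png

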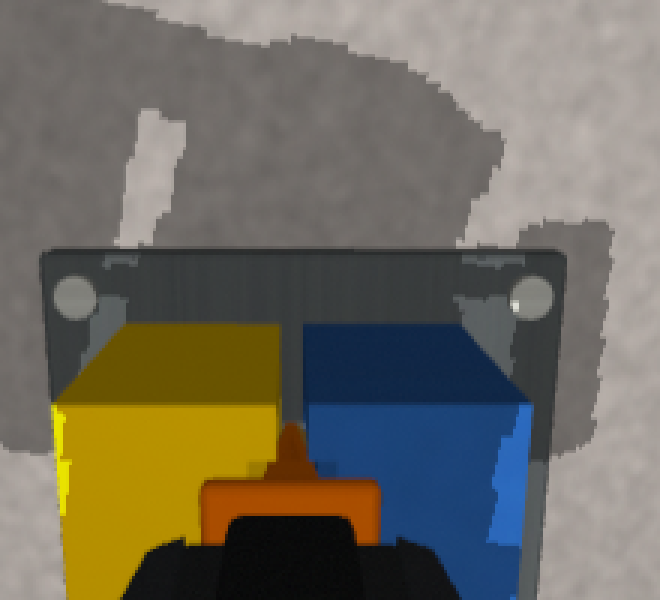

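{"name": "carry_out", "arguments": {"plan": [0,-0.001,0.008,0,0,-0.002,0.016,0,0,-0.003,0.024,0]}}

```text
t: 18.52
tcp_pos: [0.4803, 0.072, 0.2897]
ee_rot: [0.648, 0.761, 0.0, 0.0]
contact_force: [4.2, 0.1, 1.8]
grip_width: 0.0218
```

```bash
python3 -c "
from h import *
pos()"
```

```text
t 18.52 u -3.27 v 75.02 D 40.01 mm yaw 99.16 | F n 4.2 v -0.6 z 1.8 w 0.0218 tilt [ 0.  0. -1.]
```

{"name": "carry_out", "arguments": {"plan": [0,-0.001,0.006,0,0,-0.0015,0.012,0,0,-0.002,0.018,0]}}

```text
t: 18.9
tcp_pos: [0.4802, 0.0719, 0.2883]
ee_rot: [0.648, 0.761, 0.0, 0.0]
contact_force: [2.4, 1.5, 5.4]
grip_width: 0.0215
```

```bash
python3 -c "
from h import *
pos()"
```

```text
t 18.90 u -3.39 v 75.01 D 41.41 mm yaw 99.16 | F n 2.6 v 1.0 z 5.4 w 0.0215 tilt [-2.e-04  7.e-04 -1.e+00]
```

{"name": "carry_out", "arguments": {"plan": [0,-0.001,0.006,0,0,-0.0015,0.012,0,0,-0.002,0.018,0]}}

```text
t: 19.27
tcp_pos: [0.4801, 0.0719, 0.2866]
ee_rot: [0.648, 0.761, 0.0, 0.0]
contact_force: [3.5, 0.8, 5.4]
grip_width: 0.0213
```

```bash
python3 -c "
from h import *
pos()"
```

```text
t 19.27 u -3.52 v 75.02 D 43.12 mm yaw 99.16 | F n 3.6 v 0.2 z 5.4 w 0.0213 tilt [-2.0e-04  1.1e-03 -1.0e+00]
```

{"name": "carry_out", "arguments": {"plan": [0,-0.001,0.005,0,0,-0.0015,0.01,0,0,-0.002,0.015,0]}}

```text
t: 19.65
tcp_pos: [0.4799, 0.0719, 0.2854]
ee_rot: [0.648, 0.761, 0.001, 0.001]
contact_force: [0.4, 0.9, 12.7]
grip_width: 0.0214
```

```bash
python3 -c "
from h import *
pos()"
```

```text
t 19.65 u -3.65 v 75.01 D 44.31 mm yaw 99.16 | F n 0.5 v 0.9 z 12.7 w 0.0214 tilt [-2.0e-04  1.6e-03 -1.0e+00]
```

{"name": "carry_out", "arguments": {"plan": [0,0,0.003,0,0,0,0.005,0,0,0,0.005,0]}}

```text
t: 20.02
tcp_pos: [0.4799, 0.0719, 0.2853]
ee_rot: [0.648, 0.761, 0.001, 0.001]
contact_force: [0.2, 1.0, 13.2]
grip_width: 0.0215
```

```bash
python3 -c "
from h import *
pos()
c=cam('wrist','w14');pos()"
```

```text
t 20.02 u -3.66 v 75.02 D 44.38 mm yaw 99.16 | F n 0.4 v 1.0 z 13.2 w 0.0215 tilt [-4.0e-04  1.7e-03 -1.0e+00]
t 20.07 u -3.67 v 75.03 D 44.36 mm yaw 99.16 | F n 1.1 v 1.3 z 13.8 w 0.0213 tilt [-4.0e-04  1.8e-03 -1.0e+00]
```

{"name": "carry_out", "arguments": {"plan": [0,0.01,-0.25,0,0,0.03,-0.68,0,-0.5,0.03,-0.68,0,-1,0.03,-0.68,0]}}

```text
t: 20.58
tcp_pos: [0.4981, -0.0272, 0.3517]
ee_rot: [0.648, 0.762, -0.001, -0.001]
contact_force: [0.3, -0.0, -1.4]
grip_width: 0.0214
```

{"name": "carry_out", "arguments": {"plan": [-0.3,0,0,0,-0.5,0,0,0,-0.5,-0.01,0.2,0,-0.5,-0.01,0.35,0,-0.5,-0.01,0.35,0,-0.5,-0.01,0.35,0]}}

```text
t: 21.32
tcp_pos: [0.5057, -0.0756, 0.3176]
ee_rot: [0.648, 0.761, 0.0, 0.0]
contact_force: [-0.4, 0.5, -1.0]
grip_width: 0.0215
```

```bash
python3 -c "
from h import *
pos(-2.9,-75,33.5)
c=cam('wrist','w15');pos(-2.9,-75,33.5)
ang(c,range(3,178))
im=c['img'][0:260,220:440]
cv2.imwrite('pics/w15z.png',cv2.resize(im[:,:,::-1],None,fx=3,fy=2.3,interpolation=cv2.INTER_NEAREST))
"
```

```text
t 21.32 u -1.56 v -74.73 D 12.14 mm yaw 99.19 | F n -0.3 v 0.5 z -1.0 w 0.0215 tilt [-2.e-04  3.e-04 -1.e+00]
  plan x -0.003 y -0.013 z 0.214
t 21.38 u -1.56 v -74.77 D 11.97 mm yaw 99.19 | F n 0.6 v 0.8 z -0.8 w 0.0213 tilt [-5.e-04  7.e-04 -1.e+00]
  plan x -0.002 y -0.013 z 0.215
   n 171 v -44..58 fit [-0.0118 -4.9962] rms 0.24
   n 175 v -44..58 fit [-0.0031  0.4106] rms 0.022
 opening L 6.06 R 4.75  mid 5.41
```

View pics/w15z.png

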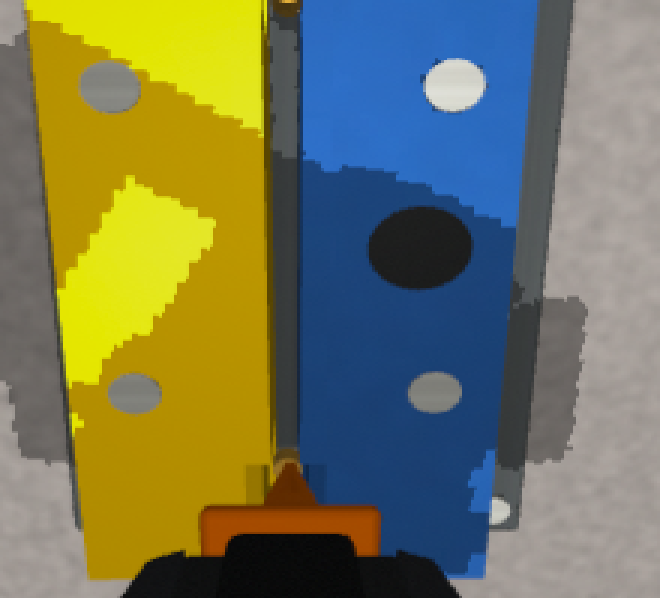

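{"name": "carry_out", "arguments": {"plan": [0,-0.006,0.08,0,0,-0.012,0.16,0,0,-0.013,0.2,0,0,-0.013,0.215,0,0,-0.013,0.215,0]}}

```text
t: 22.0
tcp_pos: [0.5043, -0.0761, 0.2956]
ee_rot: [0.648, 0.761, -0.0, -0.0]
contact_force: [-0.3, 0.2, -0.8]
grip_width: 0.0219
```

```bash
python3 -c "
from h import *
pos()"
```

```text
t 22.00 u -3.01 v -75.00 D 34.05 mm yaw 99.16 | F n -0.2 v 0.2 z -0.8 w 0.0219 tilt [ 0. -0. -1.]
```

{"name": "carry_out", "arguments": {"plan": [0,-0.001,0.007,0,0,-0.002,0.014,0,0,-0.0025,0.02,0]}}

```text
t: 22.38
tcp_pos: [0.5041, -0.0762, 0.294]
ee_rot: [0.648, 0.761, 0.0, 0.0]
contact_force: [0.7, 0.8, 3.1]
grip_width: 0.022
```

```bash
python3 -c "
from h import *
pos()"
```

```text
t 22.38 u -3.17 v -75.02 D 35.72 mm yaw 99.16 | F n 0.9 v 0.7 z 3.1 w 0.0220 tilt [-5.e-04  9.e-04 -1.e+00]
```

{"name": "carry_out", "arguments": {"plan": [0,-0.001,0.006,0,0,-0.0015,0.012,0,0,-0.002,0.018,0]}}

```text
t: 22.75
tcp_pos: [0.504, -0.0762, 0.2922]
ee_rot: [0.648, 0.761, 0.0, 0.001]
contact_force: [1.8, 0.3, 4.6]
grip_width: 0.0213
```

```bash
python3 -c "
from h import *
pos()"
```

```text
t 22.75 u -3.26 v -75.03 D 37.55 mm yaw 99.16 | F n 1.8 v -0.0 z 4.6 w 0.0213 tilt [-5.0e-04  1.3e-03 -1.0e+00]
```

{"name": "carry_out", "arguments": {"plan": [0,-0.001,0.006,0,0,-0.0015,0.01,0,0,-0.002,0.014,0]}}

```text
t: 23.12
tcp_pos: [0.504, -0.0762, 0.2911]
ee_rot: [0.648, 0.761, 0.001, 0.001]
contact_force: [1.6, 1.5, 9.6]
grip_width: 0.0215
```

```bash
python3 -c "
from h import *
pos()"
```

```text
t 23.12 u -3.35 v -75.03 D 38.60 mm yaw 99.16 | F n 1.8 v 1.2 z 9.6 w 0.0215 tilt [-7.0e-04  1.9e-03 -1.0e+00]
```

{"name": "carry_out", "arguments": {"plan": [0,-0.001,0.004,0,0,-0.001,0.008,0,0,-0.0015,0.01,0]}}

```text
t: 23.5
tcp_pos: [0.5039, -0.0762, 0.2909]
ee_rot: [0.648, 0.761, 0.001, 0.001]
contact_force: [-0.2, 2.6, 15.7]
grip_width: 0.0216
```

```bash
python3 -c "
from h import *
pos()"
```

```text
t 23.50 u -3.43 v -75.05 D 38.80 mm yaw 99.16 | F n 0.2 v 2.6 z 15.7 w 0.0216 tilt [-0.0011  0.0026 -1.    ]
```

{"name": "carry_out", "arguments": {"plan": [0,0.01,-0.25,0,0,0.03,-0.62,0,0.5,0.03,-0.62,0,1,0.03,-0.62,0]}}

```text
t: 24.0
tcp_pos: [0.49, 0.0239, 0.3509]
ee_rot: [0.649, 0.761, -0.001, -0.001]
contact_force: [0.7, 0.4, -1.6]
grip_width: 0.0217
```

{"name": "carry_out", "arguments": {"plan": [0.3,0,0,0,0.5,0,0,0,0.5,-0.01,0.2,0,0.5,-0.02,0.35,0,0.5,-0.02,0.35,0,0.5,-0.02,0.35,0]}}

```text
t: 24.75
tcp_pos: [0.4807, 0.0719, 0.3167]
ee_rot: [0.648, 0.761, -0.0, 0.0]
contact_force: [0.2, -0.2, -1.0]
grip_width: 0.0215
```

```bash
python3 -c "
from h import *
pos(-3.5,75,42.5)"
```

```text
t 24.75 u -2.90 v 74.91 D 12.99 mm yaw 99.15 | F n 0.2 v -0.2 z -1.0 w 0.0215 tilt [-1.e-04 -1.e-04 -1.e+00]
  plan x 0.001 y -0.006 z 0.295
```

{"name": "carry_out", "arguments": {"plan": [0,-0.003,0.12,0,0,-0.006,0.22,0,0,-0.006,0.26,0,0,-0.006,0.28,0,0,-0.007,0.295,0,0,-0.007,0.295,0]}}

```text
t: 25.5
tcp_pos: [0.4799, 0.0719, 0.287]
ee_rot: [0.648, 0.761, 0.0, 0.0]
contact_force: [1.0, 1.0, -0.6]
grip_width: 0.0213
```

```bash
python3 -c "
from h import *
pos()"
```

```text
t 25.50 u -3.65 v 75.01 D 42.69 mm yaw 99.16 | F n 1.1 v 0.8 z -0.6 w 0.0213 tilt [-0.e+00  2.e-04 -1.e+00]
```

{"name": "carry_out", "arguments": {"plan": [0,-0.001,0.006,0,0,-0.002,0.012,0,0,-0.002,0.012,0]}}

```text
t: 25.88
tcp_pos: [0.4798, 0.0718, 0.2858]
ee_rot: [0.648, 0.761, 0.0, 0.0]
contact_force: [-0.2, 0.5, -0.3]
grip_width: 0.0219
```

```bash
python3 -c "
from h import *
pos()"
```

```text
t 25.88 u -3.80 v 74.99 D 43.88 mm yaw 99.15 | F n -0.1 v 0.5 z -0.3 w 0.0219 tilt [-1.e-04  5.e-04 -1.e+00]
```

{"name": "carry_out", "arguments": {"plan": [0,-0.001,0.005,0,0,-0.001,0.01,0,0,-0.001,0.015,0,0,-0.001,0.015,0]}}

```text
t: 26.38
tcp_pos: [0.4798, 0.0719, 0.2853]
ee_rot: [0.648, 0.761, 0.0, 0.001]
contact_force: [-2.6, 0.3, 10.5]
grip_width: 0.022
```

```bash
python3 -c "
from h import *
pos()"
```

```text
t 26.38 u -3.81 v 75.01 D 44.44 mm yaw 99.16 | F n -2.6 v 0.7 z 10.5 w 0.0220 tilt [-3.0e-04  1.2e-03 -1.0e+00]
```

{"name": "carry_out", "arguments": {"plan": [0,0.01,-0.3,0,0,0.02,-0.7,0,-0.5,0.02,-0.7,0,-1,0.02,-0.7,0]}}

```text
t: 26.88
tcp_pos: [0.4975, -0.0275, 0.3545]
ee_rot: [0.648, 0.762, 0.0, 0.0]
contact_force: [0.6, 0.0, -1.2]
grip_width: 0.0219
```

{"name": "carry_out", "arguments": {"plan": [-0.4,0,0,0,-0.9,0,0,0,-0.9,0,0,0]}}

```text
t: 27.25
tcp_pos: [0.5119, -0.118, 0.3537]
ee_rot: [0.65, 0.76, -0.0, -0.0]
contact_force: [-0.5, -0.1, -1.8]
grip_width: 0.0217
```

```bash
python3 -c "
from h import *
c=cam('wrist','w16');pos()
ang(c,range(3,178))
go([.5173,-.2613,.35],79)"
```

```text
t 27.30 u -2.03 v -115.89 D -24.03 mm yaw 99.03 | F n -0.3 v 0.6 z -2.1 w 0.0213 tilt [ 8.e-04 -9.e-04 -1.e+00]
   n 130 v -95..26 fit [-0.0116 -5.7138] rms 0.261
   n 157 v -95..26 fit [-0.001   0.2408] rms 0.054
 opening L 6.75 R 5.16  mid 5.95
t 27.3 tcp [ 0.5117 -0.1164  0.3537] yaw 99.03 F [-0.35  0.58 -2.06] w 0.0213
 shift [-1.4403 -0.1724  0.0363] turn 0.0556
```

View pics/w16.png

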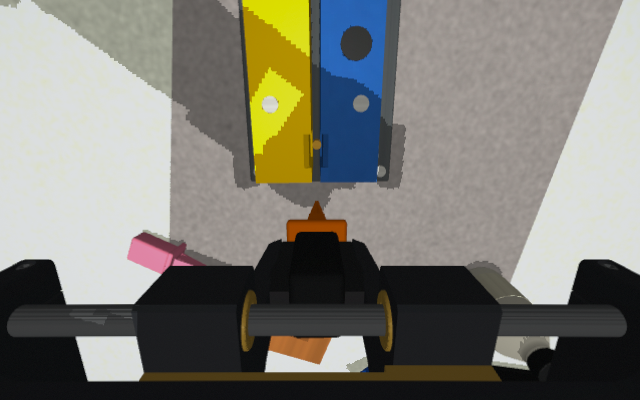

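The image shows the halves parted nearly parallel, with brass pin visible in the right slot at (317,145). Next I return the wedge to the stand.

{"name": "carry_out", "arguments": {"plan": [-0.5,0,0,0.02,-0.95,-0.17,0,0.04,-0.95,-0.17,0,0.0556,-0.95,-0.17,0,0.0556]}}

```text
t: 27.8
tcp_pos: [0.5102, -0.211, 0.3541]
ee_rot: [0.77, 0.638, 0.0, -0.0]
contact_force: [0.9, -0.4, -1.5]
grip_width: 0.0212
```

```bash
python3 -c "
from h import *
go([.5173,-.2613,.345],79)"
```

```text
t 27.8 tcp [ 0.5102 -0.211   0.3541] yaw 79.23 F [ 0.93 -0.35 -1.55] w 0.0212
 shift [-0.4804  0.164   0.0903] turn 0.0006
```

{"name": "carry_out", "arguments": {"plan": [-0.48,0.164,0.05,0,-0.48,0.164,0.05,0,-0.48,0.164,0.05,0,-0.48,0.164,0.05,0]}}

```text
t: 28.3
tcp_pos: [0.5174, -0.2609, 0.3494]
ee_rot: [0.77, 0.638, 0.0, -0.0]
contact_force: [0.5, 0.7, 0.0]
grip_width: 0.0214
```

```bash
python3 -c "
from h import *
go([.5173,-.2613,.2437],79)
c=cam('wrist','w17')
go([.5173,-.2613,.2437],79)
im=c['img'][100:260,220:440]
cv2.imwrite('pics/w17z.png',cv2.resize(im[:,:,::-1],None,fx=3,fy=3,interpolation=cv2.INTER_NEAREST))"
```

```text
t 28.3 tcp [ 0.5174 -0.2609  0.3494] yaw 79.27 F [0.54 0.67 0.05] w 0.0214
 shift [-4.4000e-03 -1.0000e-04  1.0575e+00] turn 0.0007
t 28.35 tcp [ 0.5174 -0.261   0.3495] yaw 79.25 F [-0.54 -0.13  0.4 ] w 0.0215
 shift [-2.700e-03 -3.000e-04  1.058e+00] turn 0.0007
```

View pics/w17z.png

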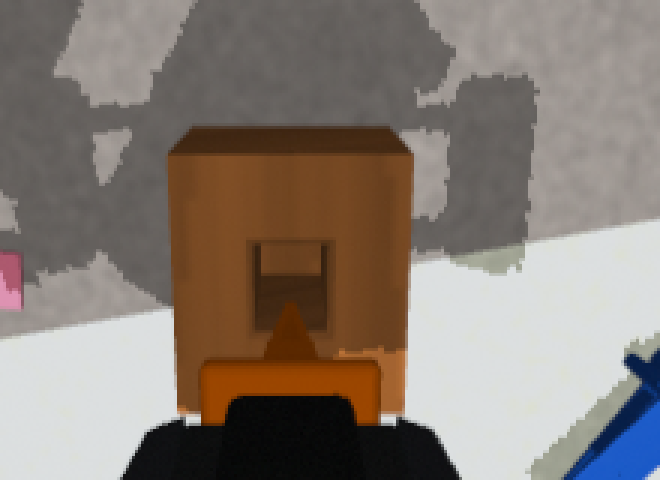

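The tip (x≈291) lines up with the hole's middle (x≈291).

{"name": "carry_out", "arguments": {"plan": [-0.002,0,0.3,0,-0.002,0,0.6,0,-0.002,0,0.85,0,-0.002,0,0.95,0,-0.002,0,0.98,0,-0.002,0,0.98,0]}}

```text
t: 29.1
tcp_pos: [0.5174, -0.2623, 0.252]
ee_rot: [0.771, 0.637, 0.0, 0.001]
contact_force: [0.0, -0.7, -1.6]
grip_width: 0.0214
```

```bash
python3 -c "
from h import *
go([.5173,-.2613,.2437],79)"
```

```text
t 29.1 tcp [ 0.5174 -0.2623  0.252 ] yaw 79.16 F [ 0.03 -0.74 -1.56] w 0.0214
 shift [ 0.0097 -0.0028  0.0833] turn 0.0004
```

{"name": "carry_out", "arguments": {"plan": [0.005,0,0.03,0,0.005,0,0.06,0,0.005,0,0.08,0,0.005,0,0.085,0,0.005,0,0.085,0]}}

```text
t: 29.72
tcp_pos: [0.5173, -0.2618, 0.2437]
ee_rot: [0.771, 0.637, -0.0, 0.0]
contact_force: [-2.8, 1.9, 8.0]
grip_width: 0.0219
```

```bash
python3 -c "
from h import *
go([.5173,-.2613,.2437],79)"
```

```text
t 29.73 tcp [ 0.5173 -0.2618  0.2437] yaw 79.15 F [-2.77  1.86  7.98] w 0.0219
 shift [ 0.005  -0.0007 -0.0001] turn 0.0004
```

Seated on the stand (8 N upward, at the same height as when I gripped it). Opening the gripper.

{"name": "carry_out", "arguments": {"plan": [0,0,-0.003,0,0,0,-0.003,0,0,0,-0.003,0,0,0,-0.003,0,0,0,-0.003,0,0,0,-0.003,0,0,0,-0.003,0,0,0,-0.003,0], "gripper": 1}}

```text
t: 30.72
tcp_pos: [0.5173, -0.2618, 0.243]
ee_rot: [0.771, 0.637, 0.0, 0.0]
contact_force: [0.2, 0.5, -0.6]
grip_width: 0.0883
```

{"name": "carry_out", "arguments": {"plan": [0,0,-0.1,0,0,0,-0.4,0,0,0,-0.9,0,0,0,-0.9,0,0,0,-0.9,0]}}

```text
t: 31.35
tcp_pos: [0.5171, -0.2617, 0.3327]
ee_rot: [0.771, 0.637, -0.0, -0.0]
contact_force: [0.5, -0.3, 0.1]
grip_width: 0.0881
```

{"name": "carry_out", "arguments": {"plan": [0,0,-0.4,0,0,0,-0.6,0,0,0,-0.6,0,0,0,-0.6,0]}}

```text
t: 31.85
tcp_pos: [0.5172, -0.2618, 0.3912]
ee_rot: [0.771, 0.637, -0.0, -0.001]
contact_force: [1.0, 0.2, -0.8]
grip_width: 0.088
```

```bash
python3 -c "
from h import *
c=cam('wrist','w18');go([.5173,-.2613,.2437],79)
c2=cam('top','top18')
im=c['img'][100:300,200:440]
a=cv2.resize(im[:,:,::-1],None,fx=1.66,fy=1.66)
b=cv2.resize(c2['img'][170:310,250:450][:,:,::-1],None,fx=1.99,fy=2.37)
cv2.imwrite('pics/fin.png',np.hstack([a[:330],b[:330]]))
h=cast(c,[(325,183)],.122)"
```

```text
t 31.9 tcp [ 0.5172 -0.2618  0.3912] yaw 79.14 F [ 0.81 -0.58  0.89] w 0.0884
 shift [0.0034 0.0038 1.4752] turn 0.0004
```

View pics/fin.png

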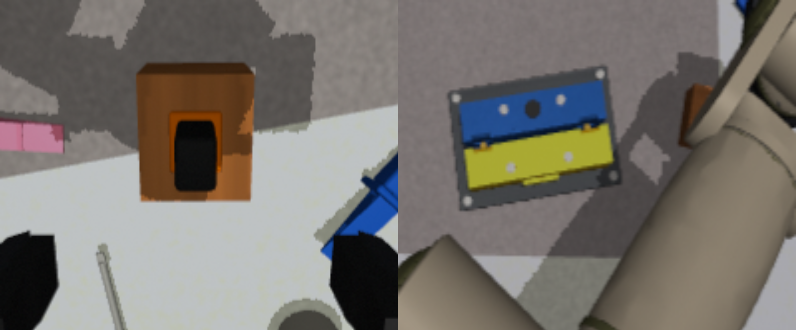

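```bash
python3 -c "
from h import *
print(job.job_done())"
```

```text
the job is handed in; nothing more can be done
None
```

The mould is split, both release pins are down on their stops, and the wedge is back in its stand with the gripper clear. I handed the job in at about 32 s of the 72 s; it reports no verdict.

- **Bites:** I took them in the order right, left, right, left, right. The last camera estimate was about 6.7 mm open at the left slot and 5.2 mm at the right. The two ends never looked more than about 2.5 mm apart in the camera fits. An early rough estimate of about 3 mm came down to 2.5 mm with the better fit.
- **Left pin:** It started to yield between 40 and 41.4 mm deep and stopped hard at 44.4 mm. A second push met almost no resistance until the same stop, so it stayed down.
- **Right pin:** It started to yield between 34 and 35.7 mm deep and stopped hard at 38.8 mm. I did not re-check this one.
- **Force:** The highest wrist reading was about 16 N upward, under the 30 N you set. That is the force on the tool, not the sum over all the wedge's faces.
- **Wedge and surroundings:** The last pictures show the wedge upright with its collar on the stand's top, at the height where I first gripped it. In the parts of the scene those pictures cover, nothing else looked moved; I did not measure the bystanders' positions.
- **Disagreements:** Camera and arm positions across the seam differed by about 1 mm. The openings came out about 0.6 mm or more below what wedge depth predicts, most at the left.

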